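Start the extractor purge on the bench control box

TASK

Run the fume extractor's purge from the control box on the bench: push down the raised half of the rocker switch until that half lies level, then push the square key right down so that it stays down, and after that press the round button right down and keep it pressed - finish while still holding it down. Work the three controls only in that order, and leave the jar, the paint tin, the dropper bottle and the cutters beside the box where they are.

Things in the scene. Friction and masses are not known exactly. Their poses are not given: they have to be found in the camera images.
- control_box: grey painted enclosure fixed on the bench, 120 (x) by 256 (y) by 50 mm high; origin at the centre of its underside, on the bench; z up. Three aluminium module plates (108 x 76 x 6 mm) lie side by side on its top, centres 80 mm apart along its y, in an order that changes; their axes are parallel to those of the box. Two blanked cable glands stick out of its +x side.
- rocker_module: aluminium plate with the rocker switch; origin at the centre of the plate's underside, 50 mm above the bench; plate top at z = 6 mm in its frame. A black rocker, 34 mm wide (y) and 64 mm long (x), pivots about a y-line 14 mm above this origin; its two halves are flat, 32 mm long each, and rise from the pivot line in a shallow V (0.4 rad apart). At the start the +x half slopes up, its end about 12 mm higher than the pivot line, and the -x half is level.
- rocker_raised_half (a point): point on the top face of the rocker's +x half (the one raised at the start), 20 mm from the pivot line and midway across; moves with the rocker; at the start about 72 mm above the bench, with the rocker thrown 64 mm above it and 20 mm along the module's +x from its centre
- rocker (a joint): rocker angle, rad: near 0 (at most 0.05) at the start with the +x half raised, 0.4 at its stop with the +x half level. No return spring: it stays where it is left. About 3 to 4 N on the raised half moves it.
- key_module: aluminium plate with the square key; origin at the centre of the plate's underside, 50 mm above the bench
- square_key_top (a point): centre of the flat top of the square black key (34 x 34 mm, in a 3 mm high steel bezel); about 72 mm above the bench when up, 64 mm when down; moves with the key
- square_key (a joint): how far the square key is pushed down, m: 0 to 0.001 at the start, 0.008 at its stop. Latching: no return spring, it stays where it is left. About 4 N moves it.
- round_module: aluminium plate with the round button; origin at the centre of the plate's underside, 50 mm above the bench
- round_button_top (a point): centre of the flat top of the round black button (diameter 40 mm, in a round steel collar 4 mm high); 74 mm above the bench when up, 66 mm when fully down; moves with the button
- round_button (a joint): how far the round button is pressed, m: 0 up, 0.008 at its stop. A spring pushes it back: about 2.4 N to start it, 5.6 N at the stop.
- jar: bystander: jar with white screw cap, 37 mm diameter, 73 mm high, loose on the bench behind the box (its +x side); origin under its centre
- tinlet: bystander: small enamel tin, 34 mm diameter, 36 mm high, loose behind the box; origin under its centre
- dropper: bystander: small dropper bottle with black cap, 25 mm diameter, 75 mm high, loose in front of the box (its -x side); origin under its centre
- snips: bystander: side cutters with blue grips, 157 x 58 x 14 mm, lying loose beside the box on its +y side; origin under the middle

How it is judged (in metres and radians):
On the way, in this order (a step that is already met when the one before it is completed fails the run):
1. the rocker is thrown: its raised half pushed down level (value of joint rocker above 0.34 rad), for 0.1 s.
2. the square key is pushed down (value of joint square_key above 0.006 m), for 0.1 s.
3. the round button is pressed down (value of joint round_button above 0.006 m), for 0.2 s.
At the end, for the whole second after the job is handed in: The rocker stands past 0.34 of 0.40 rad, the square key is more than 6 of 8 mm down, and the fingers hold the round button more than 6 of 8 mm down (over 1.5 N); the jar, tin, dropper bottle and cutters are within 30 mm of where they were (value of joint rocker above 0.34 rad and value of joint each of square_key, round_button above 0.006 m and contact force between the fingers and round_module above 1.5 N and distance of each of jar, tinlet, dropper, snips from where it was at the start of the episode below 0.03 m); the arm keeps its last pose, push and grip.
It fails at once if the square key pushed (over 3 mm) before the rocker is thrown (value of joint square_key above 0.003 m and value of joint rocker below 0.3 rad).
It fails at once if the round button pressed (over 3 mm) before the rocker is thrown and the square key is down (value of joint round_button above 0.003 m and (value of joint rocker below 0.3 rad or value of joint square_key below 0.005 m)).
It fails at once if the jar, paint tin, dropper bottle or cutters shoved or carried more than 30 mm (distance of any of jar, tinlet, dropper, snips from where it was at the start of the episode above 0.03 m).
It fails at once if the jar, paint tin, dropper bottle or cutters lifted more than 15 mm (height (world z) of any of jar, tinlet, dropper, snips above 0.015 m).
It also fails if it takes over 35 s, if anything falls off the work surface, if the arm or the gripper's body presses on something with over 40 N, if the wrist force passes 120 N, or if a joint passes its speed limit or range.

ROBOT

A 6-joint arm with a two-finger parallel gripper is mounted at the origin on a cart in front of the work surface, level with it; the furniture and walls round the work are solid. World frame = base frame: x ahead of the robot, y to its left, z up, the work surface at z = 0. Lengths are in mm, angles in rad, forces in N, time in s.
With the tool pointing down it reaches from about 350 to 975 mm from the base axis. Payload 4.9 kg.
Tool frame: the origin (TCP) lies midway between the tips of the shut fingers; the grasp point (between the pads) lies 19 mm behind it (manip.hold_point_z is the distance from the TCP to the grasp point, in mm); z points along the fingers, y is the line along which they close (so a half turn about z gives the same grasp; the last joint's range is limited). The gripper opens to 85 mm and grips with 20 to 120 N. Pads are 22 mm wide; open, the fingers measure 114 mm over their backs; the gripper's body (76 mm by 85 mm) begins 54 mm behind the grasp point. The pads swing forward as they close: fully open they stand 13 mm farther back than shut.
Start: joints at [1.22, 0.053, 1.613, -0, 1.476, -0.119], TCP at [143.572, 608.267, 231.304] pointing down, gripper open.
Joint ranges: [-3.01, 3.01], [-1.01, 2.22], [0.06, 2.58], [-1.02, 4.17], [0.09, 2.62], [-3.14, 3.14]. Speed limits (rad/s): [2.57, 2.57, 3.14, 3.14, 3.14, 3.14].

INTERFACE

Orientations are given as a unit quaternion [w, x, y, z].
In Python, from bench import manip, viewer gives the robot as it stands.
- The arm moves only by the tool drive_tool, never from a script. Its argument "moves" is one flat list of numbers, 7 for each row, row after row: the shift along the tool's x, y, z in m, then the turn, a rotation vector about the tool's x, y, z in degrees, then the closure, from 0 (fully open) to 1 (shut). In form: [dx, dy, dz, ax, ay, az, fingers, dx, dy, dz, ax, ay, az, fingers, ...]. A call has 1 to 20 rows; each row is the pose to reach, as a shift and turn from the pose commanded when the call began, along the tool's axes at that moment; what a row does not reach only later rows make up. A row lasts 1/8 s, in which the tool goes at most 62.5 mm and 10.7 degrees, less where a joint would pass 70% of its speed; a pose out of reach is approached as far as the arm can. A call with a gripper value outside its range is refused whole. The fingers move at their own pace and stop on an object; "force" is the grip in N (left out, the last holds). Time passes only in rows, so rows that repeat a pose let the fingers close. It gives the time, the measured TCP pose, the force, the opening and the grip force at its end, in the units of the state.
- manip.read_state(): the state, without advancing time (a new reading comes with each control period).
- viewer.capture(name): name is "scene" or "top" or "wrist"; returns the picture (480x640x3 uint8, red, green, blue); there is no depth.
- viewer.get_calibration(name): a dict with "fx", "fy", "cx", "cy" (pixels), "k1" (the pictures are not rectified: a ray, as slopes to the right and down, at radius r is drawn at 1 + k1 r^2 times it, then the intrinsics apply), "R" (3x3) and "t" (3): a world point X has camera coordinates R X + t. Camera axes: x right, y down, z forward; pixel columns grow to the right and rows downward; lengths in mm; the calibration is good to about 2 mm. A picture is of the moment at which its call begins: read the wrist's pose just before it. get_calibration takes no time and is no camera call; for the wrist camera it gives the pose at the moment of the call.
- manip.sign_off(): hands the job in; it is judged then, once.
The state is a dict: "time": time; "joints": joint angles; "qd": joint speeds; "joint_efforts": joint torques, N m; "eef_pos": TCP position; "tcp_rot": TCP orientation; "contact_force": force on the tool from outside, world axes, zero at the start; "ft_torque": the same for the moment, N m; "opening": finger opening in mm; "finger_force": force on a finger pad.
Only numpy, scipy, OpenCV 4.12 (cv2) and the standard library are available. Lean on these libraries where they do the work, as an engineer would, in place of code of your own. Each camera call takes 0.05 s, during which the arm holds its last target. There are 200 camera calls.

## Working session

There is one attempt and no reset: what is moved stays moved. The work goes in short steps, Python scripts to look and compute and a tool call to move; the robot and the scene stay as the last step left them, time stands still between calls to the robot, and variables do not carry over. Pictures are saved under pics/ and viewed, at most 10 in all, crops included, and the job is handed in when it is done.

Besides the shell and the picture viewer there is one more tool, called after "Emit:" in YAML: its name, and indented under it one key for each argument. drive_tool: Moves the arm, as the interface text tells. Its arguments: {"type":"object","properties":{"moves":{"type":"array","items":{"type":"number"}},"force":{"type":"number"}},"required":["moves"]}

```bash
mkdir -p pics; python3 - <<'E'
from bench import manip, viewer
import cv2
s=manip.read_state();print({k:s[k] for k in("time","eef_pos","tcp_rot","contact_force","opening")})
for n in("scene","top"):
    cv2.imwrite(f"pics/{n}0.png",viewer.capture(n)[:,:,::-1])
    c=viewer.get_calibration(n);print(n,c)
E
```

```text
{'time': 0.0, 'eef_pos': array([143.33640802, 607.69760104, 230.04336226]), 'tcp_rot': array([-2.57447112e-04,  1.15633575e-01,  9.93291386e-01, -1.01586267e-03]), 'contact_force': array([0.0356145, 1.1579791, 0.6367513]), 'opening': 85.611380282633}
scene {'fx': 527.2625540218344, 'fy': 527.2625540218344, 'cx': 317.3876859088924, 'cy': 243.12722822456274, 'k1': 0.04985593017061068, 'R': array([[ 0.70234732, -0.71143283,  0.02390776],
       [-0.42275216, -0.44390408, -0.79008214],
       [ 0.57270312,  0.54480501, -0.6125346 ]]), 't': array([-205.70330914,  398.90765502,  492.19527372])}
top {'fx': 472.1494478918098, 'fy': 472.1494478918098, 'cx': 326.95469922730933, 'cy': 236.86276842511276, 'k1': -0.12358821368850509, 'R': array([[ 0.01756923, -0.99983591,  0.00441259],
       [-0.9880681 , -0.01803749, -0.1529578 ],
       [ 0.15301229, -0.00167259, -0.98822287]]), 't': array([267.25966967, 571.15548849, 848.82443145])}
```

View pics/top0.png

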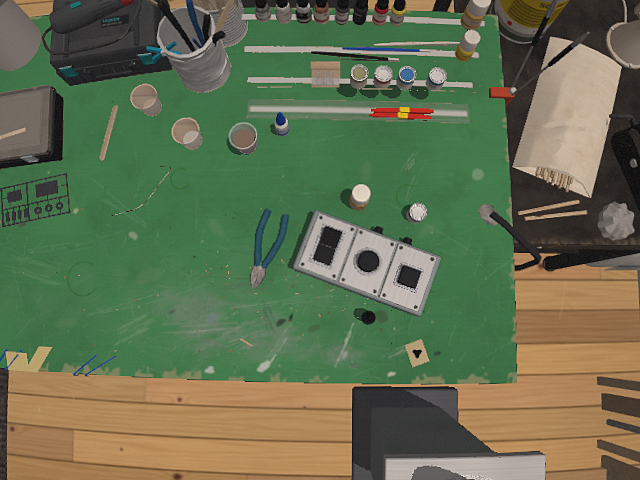

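View pics/scene0.png

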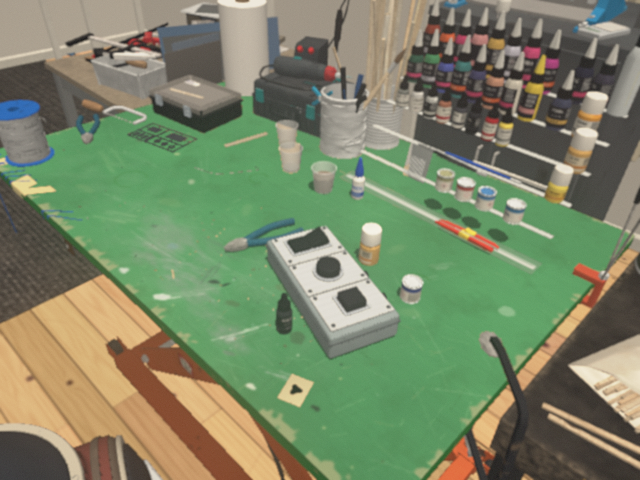

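Top view: the box centre is near (367,262), with the rocker module left (327,245), the round button in the middle (368,261) and the key right (408,277). The glands face up and to the right. I'll enlarge the box in both views.

```bash
python3 - <<'E'
import cv2
a=cv2.imread("pics/top0.png")[195:335,280:450]
cv2.imwrite("pics/topc.png",cv2.resize(a,None,fx=4,fy=4,interpolation=cv2.INTER_CUBIC))
E
```

```text
(no output)
```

View pics/topc.png

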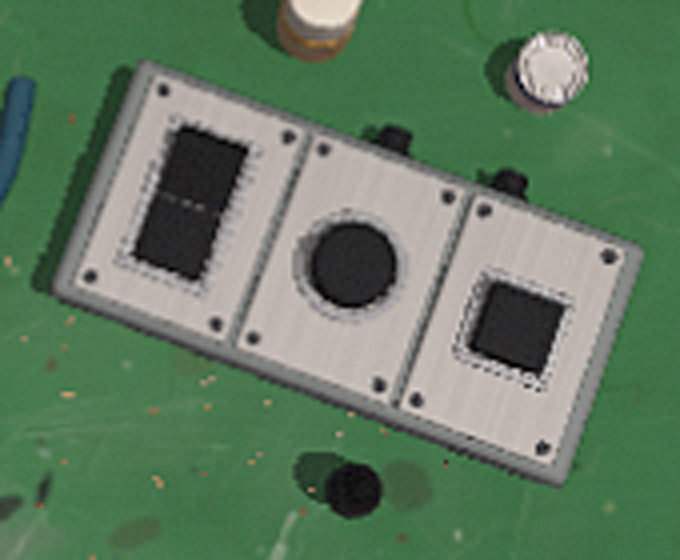

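Enlarged (4×): the rocker pivot is at crop (183,203), the round button at (354,264) and the key at (519,325). Four screws are visible on each plate. I'll fit the pose from the screws.

```bash
cat > h.py <<'E'
import numpy as np
from bench import manip, viewer
from scipy.spatial.transform import Rotation
def unproj(c,uv,z):
    d=np.array([(uv[0]-c["cx"])/c["fx"],(uv[1]-c["cy"])/c["fy"]]);s=d.copy()
    for _ in range(20): s=d/(1+c["k1"]*(s@s))
    R,t=np.array(c["R"]),np.array(c["t"]);o=-R.T@t;r=R.T@np.r_[s,1]
    return o+r*(z-o[2])/r[2]
def tool(): 
    s=manip.read_state();return np.array(s["eef_pos"]),Rotation.from_quat(np.roll(s["tcp_rot"],-1))
E
python3 - <<'E'
from h import *
c=viewer.get_calibration("top")
P=lambda q,z:unproj(c,(280+(q[0]+.5)/4-.5,195+(q[1]+.5)/4-.5),z)
S=dict(rocker=[(163,90),(288,136),(90,276),(216,325)],round=[(323,149),(448,197),(253,338),(380,385)],key=[(484,210),(609,257),(416,400),(543,448)])
m={}
for k,v in S.items():
    w=np.array([P(q,56) for q in v]);m[k]=w.mean(0);print(k,m[k])
y=m["rocker"]-m["key"];print("len",np.hypot(*y[:2]),"yaw of box x",np.degrees(np.arctan2(-y[0],y[1])))
print("direct",P((183,203),64),P((354,264),74),P((519,325),72),"raised",P((208,152),72))
p,r=tool();print(p);print(r.as_matrix())
print("dropper",P((354,489),75),"jar",P((325,5),73),"tin",P((553,67),36))
cw=viewer.get_calibration("wrist");R=np.array(cw["R"]);print("wristcam pos",-R.T@cw["t"],R[2])
E
```

```text
rocker [546.90634999 277.11695389  56.        ]
round [519.98976415 201.73958849  56.        ]
key [492.64531252 126.43284125  56.        ]
len 160.15605511011046 yaw of box x -19.803843564291785
direct [547.17801614 280.10856693  64.        ] [519.31217402 202.1113783   74.        ] [492.93849068 126.6794907   72.        ] raised [569.84703032 269.08267985  72.        ]
[143.40248941 607.76484063 230.21776556]
[[-9.73256831e-01  2.29718916e-01 -6.00952856e-04]
 [ 2.29719621e-01  9.73255351e-01 -1.70808206e-03]
 [ 1.92501824e-04 -1.80045320e-03 -9.99998361e-01]]
dropper [418.31848917 201.53596026  75.        ] jar [639.73839918 215.95259716  73.        ] tin [620.46441343 102.60543516  36.        ]
wristcam pos [ 61.59635003 627.20914288 373.07534113] [ 0.32058833 -0.07842988 -0.94396603]
```

Emit:
drive_tool:
  moves: [-0.03,-0.014,0,0,0,1,1,-0.08,-0.038,0,0,0,3,1,-0.13,-0.061,0,0,0,5,1,-0.18,-0.085,0,0,0,6.5,1,-0.23,-0.108,0,0,0,6.5,1,-0.28,-0.132,0,0,0,6.5,1,-0.33,-0.155,0,0,0,6.5,1,-0.38,-0.179,0,0,0,6.5,1,-0.43,-0.203,0,0,0,6.5,1,-0.47,-0.222,0.03,0,0,6.5,1,-0.491,-0.231,0.06,0,0,6.5,1,-0.491,-0.231,0.08,0,0,6.5,1,-0.491,-0.231,0.09,0,0,6.5,1,-0.491,-0.231,0.09,0,0,6.5,1,-0.491,-0.231,0.09,0,0,6.5,1]
  force: 60

```text
time: 1.98
eef_pos: [568.6, 271.6, 142.8]
tcp_rot: [0.001, 0.171, 0.985, 0.001]
contact_force: [0.2, 0.0, 0.1]
opening: 0.2
finger_force: 0.0
```

```bash
python3 - <<'E'
from h import *
import cv2
p,r=tool();M=r.as_matrix();print(manip.read_state()["time"],p,M,sep="\n")
print("dTool to rocker",M.T@(np.array([567.6,270.1,72])-p))
s=manip.read_state();print(s["contact_force"],s["opening"])
cv2.imwrite("pics/w1.png",viewer.capture("wrist")[:,:,::-1])
E
```

```text
1.975
[568.57737027 271.6107249  142.80526464]
[[-9.41402195e-01  3.37279400e-01  2.12443927e-03]
 [ 3.37281631e-01  9.41403464e-01  7.87347062e-04]
 [-1.73439855e-03  1.45774460e-03 -9.99997433e-01]]
dTool to rocker [ 0.53336331 -1.8550645  70.80181708]
[1.54127085e-01 6.51872812e-05 1.19899245e-01] 0.21584581906847405
```

View pics/w1.png

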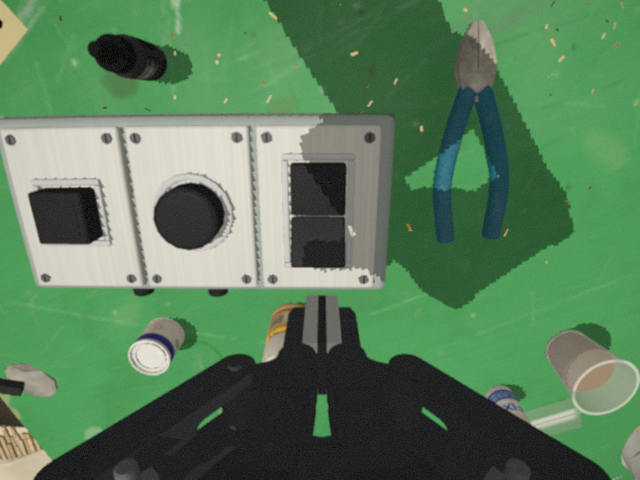

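Wrist view: the rocker's pivot line is at (319,215) and its raised half is centred on about (319,243). The button is at (189,216), the key at (66,215), and the shut fingertips at (322,300). I'll cross-check these against the top-view fit.

```bash
python3 - <<'E'
from h import *
c=viewer.get_calibration("wrist")
for n,q,z in(("pivot",(319,215),64),("raised mid",(319,243),69),("round",(188,216),74),("key",(60,215),72)):print(n,unproj(c,q,z))
sc=[(267,137),(370,137),(273,279),(364,279)];print("plate",np.mean([unproj(c,q,56) for q in sc],0))
E
```

```text
pivot [548.3359698  277.09523682  64.        ]
raised mid [564.0768868  271.44175399  69.        ]
round [519.71825418 204.18608503  74.        ]
key [492.21585294 128.42504886  72.        ]
plate [548.8003965  276.53302006  56.        ]
```

Emit:
drive_tool:
  moves: [0,-0.001,0.02,0,0,0,1,0,-0.001,0.045,0,0,0,1,0,-0.001,0.06,0,0,0,1,0,-0.001,0.066,0,0,0,1,0,-0.001,0.069,0,0,0,1,0,-0.001,0.072,0,0,0,1,0,-0.001,0.075,0,0,0,1,0,-0.001,0.077,0,0,0,1,0,-0.001,0.079,0,0,0,1,0,-0.001,0.079,0,0,0,1,0,-0.001,0.079,0,0,0,1]

```text
time: 3.4
eef_pos: [569.0, 269.9, 63.9]
tcp_rot: [0.001, 0.172, 0.985, 0.0]
contact_force: [-0.5, -1.0, 6.4]
opening: -0.2
finger_force: 3.5
```

Emit:
drive_tool:
  moves: [0,0,0.001,0,0,0,1,0,0,0.002,0,0,0,1,0,0,0.002,0,0,0,1]

```text
time: 3.78
eef_pos: [569.1, 270.0, 63.8]
tcp_rot: [0.001, 0.172, 0.985, 0.0]
contact_force: [-5.0, -3.4, 15.1]
opening: 0.1
finger_force: 7.7
```

The rocker is at its stop. Next: lift, go across to above the key and take a look.

Emit:
drive_tool:
  moves: [0,0,-0.015,0,0,0,1,0,0,-0.04,0,0,0,1,0,-0.02,-0.06,0,0,0,1,0.01,-0.06,-0.065,0,0,0,1,0.02,-0.1,-0.065,0,0,0,1,0.024,-0.14,-0.065,0,0,0,1,0.024,-0.16,-0.06,0,0,0,1,0.024,-0.16,-0.05,0,0,0,1,0.024,-0.16,-0.05,0,0,0,1]

```text
time: 4.9
eef_pos: [490.8, 127.8, 108.9]
tcp_rot: [-0.001, 0.172, 0.985, -0.0]
contact_force: [-0.1, 1.0, -1.0]
opening: -0.1
finger_force: 0.0
```

```bash
python3 - <<'E'
from h import *
import cv2
p,r=tool();M=r.as_matrix();print(p)
print("dTool to key",M.T@(np.array([492.6,127.3,72])-p))
a=viewer.capture("top")[195:335,280:450,::-1]
cv2.imwrite("pics/w2.png",np.hstack([cv2.resize(a,(583,480)),cv2.resize(viewer.capture("wrist")[100:400,300:,::-1],(217,480))])) 
E
```

```text
[490.78960978 127.76236396 108.91949124]
dTool to key [-1.9461405   0.19490375 36.91496548]
```

View pics/w2.png

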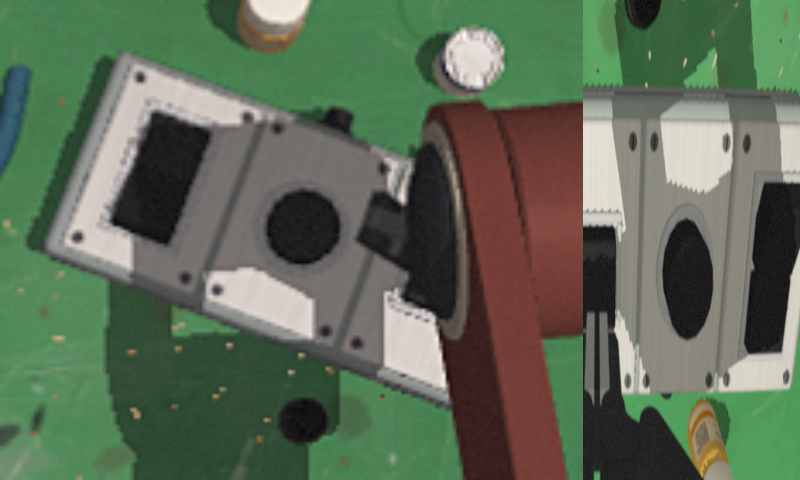

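The rocker's -x half now stands up, so it is thrown; the button and bystanders are untouched. Now I'll press the key.

Emit:
drive_tool:
  moves: [-0.002,0,0.015,0,0,0,1,-0.002,0,0.028,0,0,0,1,-0.002,0,0.034,0,0,0,1,-0.002,0,0.037,0,0,0,1,-0.002,0,0.04,0,0,0,1,-0.002,0,0.043,0,0,0,1,-0.002,0,0.045,0,0,0,1,-0.002,0,0.047,0,0,0,1,-0.002,0,0.047,0,0,0,1,-0.002,0,0.047,0,0,0,1]

```text
time: 6.25
eef_pos: [493.4, 126.7, 64.0]
tcp_rot: [0.0, 0.172, 0.985, 0.0]
contact_force: [-4.3, -0.6, 7.3]
opening: 0.1
finger_force: 3.3
```

Emit:
drive_tool:
  moves: [0,0,0.001,0,0,0,1,0,0,0.002,0,0,0,1,0,0,0.002,0,0,0,1]

```text
time: 6.62
eef_pos: [493.5, 126.7, 63.9]
tcp_rot: [-0.0, 0.172, 0.985, -0.0]
contact_force: [-9.4, -1.0, 17.0]
opening: 0.3
finger_force: 9.0
```

Emit:
drive_tool:
  moves: [0,0,-0.015,0,0,0,1,0,0,-0.04,0,0,0,1,0,0.02,-0.05,0,0,0,1,0.001,0.055,-0.05,0,0,0,1,0.001,0.08,-0.045,0,0,0,1,0.001,0.08,-0.04,0,0,0,1,0.001,0.08,-0.04,0,0,0,1]

```text
time: 7.5
eef_pos: [518.6, 202.2, 100.1]
tcp_rot: [-0.001, 0.172, 0.985, -0.001]
contact_force: [0.6, -1.1, -0.4]
opening: -0.1
finger_force: 0.0
```

```bash
python3 - <<'E'
from h import *
import cv2
p,r=tool();M=r.as_matrix();print(p)
print("dTool to round",M.T@(np.array([519.6,202.8,66])-p))
cv2.imwrite("pics/w3.png",viewer.capture("wrist")[:,:,::-1])
E
```

```text
[518.55929672 202.22075234 100.07046497]
dTool to round [-0.83925435  0.94292309 34.06789871]
```

View pics/w3.png

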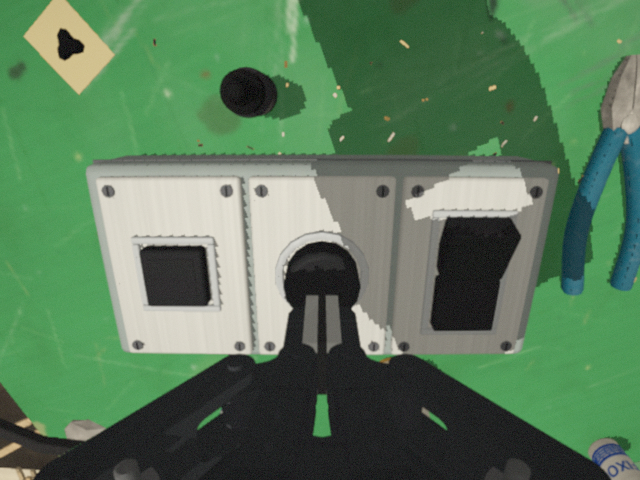

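The key (178,275) sits low in its bezel, and the rocker (470,270) is thrown with its -x half up. The fingers (322,300) are over the button (322,275). Now I'll press the button and hold it.

Emit:
drive_tool:
  moves: [0,0.001,0.012,0,0,0,1,0,0.001,0.022,0,0,0,1,0,0.001,0.026,0,0,0,1,0,0.001,0.029,0,0,0,1,0,0.001,0.032,0,0,0,1,0,0.001,0.034,0,0,0,1,0,0.001,0.036,0,0,0,1,0,0.001,0.037,0,0,0,1,0,0.001,0.037,0,0,0,1,0,0.001,0.037,0,0,0,1,0,0.001,0.037,0,0,0,1,0,0.001,0.037,0,0,0,1]

```text
time: 9.05
eef_pos: [519.9, 203.1, 66.0]
tcp_rot: [-0.0, 0.172, 0.985, -0.0]
contact_force: [-6.8, -3.3, 11.4]
opening: -0.1
finger_force: 5.8
```

```bash
python3 -c "
from bench import manip
s=manip.read_state();print(s['eef_pos'],s['contact_force']);print(manip.sign_off())"
```

```text
[519.9072347  203.11957391  65.99968163] [-6.76964624 -3.29566913 11.43862817]
the job is handed in; nothing more can be done
None
```

I threw the rocker, latched the square key down and then pressed the round button, in that order, and handed the job in at about 9 s still holding the button at its stop (about 11 N); nothing beside the box was touched as far as I saw, and sign-off gave no verdict.

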